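Set the bearing end play on a covered hub fixture

ROBOT

A 6-joint arm with a two-finger parallel gripper is mounted at the origin on the work surface. World frame = base frame: x ahead of the robot, y to its left, z up, the work surface at z = 0. Lengths are in m, angles in degrees, forces in N, time in s.
With the tool pointing down it reaches from about 0.35 to 0.875 m from the base axis. Payload 4.2 kg.
Tool frame: the origin (TCP) lies at the very end of the fingers, on their centre line; the grasp point (between the pads) lies 19 mm behind it; y points along the fingers, z is the direction in which the jaws open and shut, and the axes are right-handed (so a half turn about y gives the same grasp; the last joint's range is limited). The gripper opens to 87 mm and grips with 3 to 60 N. Pads are 19 mm wide; open, the fingers measure 117 mm over their backs; the gripper's body (75 mm by 190 mm) begins 51 mm behind the grasp point.
Start: joints at [91.478, 22.042, 0.453, 0, -68.411, -14.817], TCP at [0.144, 0.608, 0.223] pointing down, gripper open.
Joint ranges: [-179.83, 179.83], [-69.29, 118.12], [-61.27, 80.66], [-181.25, 117.63], [-171.15, -9.14], [-177.46, 177.46]. Speed limits (degrees/s): [159.86, 159.86, 180, 180, 180, 180].

INTERFACE

Orientations are given as [roll, pitch, yaw] about the fixed x, y, z axes, in that order (R = Rz(yaw) Ry(pitch) Rx(roll)).
In Python, from bench import env, fingers, sensors, grab_frame, nets gives the robot as it stands. The module is installed in compiled form; this text tells all that it offers. Calls block until the motion is done:
- env.goto(position, orientation): joint-space move of the TCP to a pose.
- env.move_l(position, feed=0.15, ori=None, force_limit=None): straight line of the TCP; ori=None keeps the orientation; feed is the mean speed in m/s. With force_limit (N) it stops when the force on the tool has changed by that much, and returns True; else False.
- env.move_j(angles): joint-space move.
- fingers.grip(opening): opening from 0.0 (shut) to 1.0 (fully open); the grip force is fixed at half the most; returns when the fingers have stopped.
- env.hold(seconds).
- env.solve_ik(position, orientation): joint angles nearest the present ones, or None.
- sensors.sense(): the state.
- grab_frame(name): name is "scene" or "top"; returns a dict with "pixels" (400x640x3 uint8, blue, green, red), "z_map" (400x640 float32, m along the optical axis (not along the pixel's ray), 0 where there is no reading), "fx", "fy", "cx", "cy" (pixels), "k1" (the pictures are not rectified: a ray, as slopes to the right and down, at radius r is drawn at 1 + k1 r^2 times it, then the intrinsics apply), "cam_to_world" (4x4, takes a point from camera to world coordinates). Camera axes: x right, y down, z forward; pixel columns grow to the right and rows downward; lengths in m; the calibration is good to about 2 mm. A picture is of the moment at which its call begins.
A pose or a line that the arm cannot do raises env.IKError and nothing moves.
- env.finish_job(): hands the job in, once; it reports no verdict.
Trained networks look in a picture, given as the dict that the camera call returned (one of the last four; its "shot" number tells which), for a name from the list of things; names that differ only in an ending like _2 or _b are one class to them, and where a whole thing is asked for, a point or a joint stands for the part that bears it (a point fixed in the world has none). Each returns a list of dicts, best first, with "p" (0 to 1); they miss things now and then, are a little off and sometimes report something else, mostly with a low value. They report only what shows in the picture. A call takes as long as a camera call. They do not tell look-alikes from the thing itself.
- nets.silhouettes(picture, query): "pixels" (400x640 bool, what is visible of it) and "rect" ([centre column, centre row, width, height] in pixels, round what is visible of it).
- nets.tip_of(picture, query): "xy" ([column, row] in pixels: a listed point, or the origin of a listed thing).
The state is a dict: "t": time; "qpos": joint angles; "dq": joint speeds; "effort": joint torques, N m; "eef_pos": TCP position; "ee_rot": TCP orientation; "wrist_force": force on the tool from outside, world axes, zero at the start; "torque": the same for the moment, N m; "grip_width": opening from 0.0 (shut) to 1.0 (fully open).
Only numpy, scipy, OpenCV 4.12 (cv2) and the standard library are available. Lean on these libraries where they do the work, as an engineer would, in place of code of your own. Each camera call takes 0.05 s, during which the arm holds its last target. There are 200 camera calls.

TASK

Pick up the flat-bladed lever, pry the clear dust cover of the bearing fixture up with its blade (not with the fingers) and swing the cover fully open, then set the lever down on the counter without dropping it. Screw the brass knurled nut down clockwise until it bottoms out, then back it off a quarter turn, and finish still gripping the nut there: do not let go of it. Leave the bearing, the carton and the tin where they are.

Things in the scene. Friction and masses are not known exactly. Their poses are not given: they have to be found in the camera images.
- fixture: Blue base 135 (x) x 160 (y) x 38 mm high, fixed to the counter, yawed up to 0.25 rad. Origin: centre of its underside, on the nut's vertical axis; z up. Its -y side carries the prying slot. The cover's hinge line runs parallel to its x at y = +66 mm, z = 50 mm.
- slot (a point): Middle of the mouth of the prying slot, at (0, -80, 43) mm of the fixture, same axes. The slot is a gap 10 mm high (38 to 48 mm above the counter), 110 mm wide along x and 23 mm deep along +y, between the base's top and the cover's orange lip; a dark plinth ends it.
- cover (a joint): Opening angle, rad, of the clear box-shaped cover (116 x 116 x 64 mm, 0.22 kg, 3 mm walls, orange edges): 0 shut, 2.0 fully open at its stop. Hinged at the fixture's +y side, its slot side swings up and over to +y. Light friction; let go, it falls shut below about 1.0 rad and slowly falls open by itself beyond about 1.3 rad.
- cover_lip (a point): Middle of the outer edge of the cover's orange lip (moves with the cover). The lip is 110 mm long along x, 34 mm deep from this edge inward, 4 mm thick; 23 mm of it overhang the slot when the cover is shut.
- nut (a joint): Angle of the brass knurled nut on its thread, rad: 0 bottomed on the hub, growing as it is unscrewed (counter-clockwise seen from above); it starts 0.9 to 2.4 above 0. A solid stop at 0. Turning it takes about 0.05 N m. It rises 4 mm a turn.
- nut_center (a point): Centre (half-way up) of the nut: upright cylinder 40 mm in diameter, 24 mm high, red mark on top; bottomed, its centre is 80 mm above the counter. Below it a 38 mm diameter spacer down to 52 mm, then a hub disc 76 mm in diameter; a 22 mm stub stands up through it to 104 mm. Its x axis points at the mark.
- pry_grip (a point): Centre of the handle of the flat-bladed lever: a red handle 110 mm long (its x), 24 mm wide (its y), 28 mm high (its z), lying on the counter with its z up; 0.12 kg. The lever's centre of mass lies about 12 mm ahead of this point (+x). The blade leaves the handle's +x end at mid-height.
- pry_tip (a point): Tip of the lever's blade, 135 mm from the handle's centre along its x. The steel blade is 80 mm long, 22 mm wide and 3 mm thick, level when the lever lies on the counter (14 mm up).
- bearing_center (a point): Bystander: centre of a steel bearing ring 60 mm in diameter, 18 mm high.
- carton_center (a point): Bystander: centre of a white and blue parts carton 60 x 80 x 50 mm.
- tin_center (a point): Bystander: centre of a round tin, white-topped with a yellow band, 64 mm in diameter, 45 mm high.
Mind the look-alikes: they are no part of the job. What is shaped like the fixture but purple or turquoise is not meant.

How it is judged:
By the outcome, as a careful person would: the job done as asked, in the order asked, and still so for the second after the job is handed in, while the arm keeps its last pose, push and grip.
It also fails if it takes over 72 s, if anything falls off the work surface, if the arm or the gripper's body presses on something with over 40 N, if the wrist force passes 120 N, or if a joint passes its speed limit or range.

## Working session

There is one attempt and no reset: what is moved stays moved. The work goes in short steps, each a Python script; the robot and the scene stay as the last script left them, time stands still between calls to the robot, and variables do not carry over. Pictures are saved under pics/ and viewed, about 8 in all and at most 12, crops included, and the job is handed in when it is done.

```bash
mkdir -p pics; cat > h.py <<'E'
import numpy as np, cv2
from bench import env, fingers, sensors, grab_frame, nets
def ray(f,uv):
    u,v=uv; x=(u-f["cx"])/f["fx"]; y=(v-f["cy"])/f["fy"]
    K=np.array([[f["fx"],0,f["cx"]],[0,f["fy"],f["cy"]],[0,0,1.]])
    a,b=x,y
    for _ in range(20):
        s=1+f["k1"]*(a*a+b*b); a,b=x/s,y/s
    return np.array([a,b,1.])
def at_depth(f,uv):
    u,v=int(round(uv[0])),int(round(uv[1])); p=f["z_map"][max(v-1,0):v+2,max(u-1,0):u+2]; p=p[p>0]
    if len(p)==0: return None
    c=ray(f,uv)*np.median(p); T=np.array(f["cam_to_world"]); return T[:3,:3]@c+T[:3,3]
def at_z(f,uv,z):
    T=np.array(f["cam_to_world"]); d=T[:3,:3]@ray(f,uv); o=T[:3,3]; return o+d*(z-o[2])/d[2]
def proj(f,P):
    T=np.array(f["cam_to_world"]); c=T[:3,:3].T@(np.array(P)-T[:3,3]); a,b=c[0]/c[2],c[1]/c[2]
    s=1+f["k1"]*(a*a+b*b); return np.array([f["fx"]*a*s+f["cx"],f["fy"]*b*s+f["cy"]])
def cloud(f):
    T=np.array(f["cam_to_world"]); h,w=f["z_map"].shape
    v,u=np.mgrid[:h,:w]; x=(u-f["cx"])/f["fx"]; y=(v-f["cy"])/f["fy"]; a,b=x,y
    for _ in range(20):
        s=1+f["k1"]*(a*a+b*b); a,b=x/s,y/s
    c=np.stack([a,b,np.ones_like(a)],-1)*f["z_map"][...,None]
    P=c@T[:3,:3].T+T[:3,3]; P[f["z_map"]<=0]=np.nan; return P
E
cat > s.py <<'E'
from h import *
np.set_printoptions(precision=4,suppress=True)
for n in ("top","scene"):
    f=grab_frame(n); cv2.imwrite(f"pics/{n}0.png",f["pixels"]); np.save(f"{n}0.npy",f,allow_pickle=True)
    print(n,np.array(f["cam_to_world"])[:3,3],f["fx"],f["k1"])
    for q in ["fixture","slot","cover_lip","nut_center","pry_grip","pry_tip","bearing_center","carton_center","tin_center"]:
        for r in nets.tip_of(f,q)[:4]: print(q,round(r["p"],2),np.round(r["xy"],1),at_depth(f,r["xy"]))
E
python3 s.py
```

```text
top [0.4375 0.1113 1.061 ] 383.8952535971469 -0.08822132233438082
fixture 0.91 [184.  242.1] [0.3783 0.4617 0.1113]
fixture 0.67 [293.1 191.4] [0.507  0.19   0.1116]
fixture 0.62 [268.3 292.9] [0.2563 0.2483 0.1125]
slot 0.96 [324.4 198.6] [0.4958 0.1123 0.0004]
slot 0.94 [292.8 306.4] [0.2107 0.1925 0.0534]
slot 0.68 [206.7 246.1] [0.3635 0.4282 0.032 ]
cover_lip 0.91 [322.6 198.6] [0.4955 0.1173 0.0041]
cover_lip 0.73 [204.4 248.7] [0.3579 0.4287 0.05  ]
cover_lip 0.57 [294.4 305.8] [0.2009 0.1922 0.0027]
pry_grip 0.68 [439.8 190.6] [ 0.5185 -0.2015  0.0278]
pry_grip 0.43 [421.8 113.1] [ 0.7257 -0.1484  0.0515]
pry_tip 0.86 [449.8 237. ] [ 0.3916 -0.2369  0.0013]
bearing_center 0.58 [299.1 102.1] [0.7678 0.1858 0.0011]
carton_center 0.89 [417.7 114.8] [ 0.7209 -0.1372  0.0511]
tin_center 0.8 [354.1 110.5] [0.7314 0.0341 0.0472]
scene [ 1.1    -0.4262  0.8824] 373.62058801036784 -0.036926466282232215
fixture 0.97 [303.1 151.7] [0.2845 0.2264 0.0431]
fixture 0.92 [373.6 139.4] [0.4211 0.4446 0.0629]
fixture 0.7 [335.8 198.3] [0.5509 0.131  0.0747]
fixture 0.49 [320.4 195.3] [0.4932 0.1207 0.0512]
slot 0.7 [281.  146.3] [0.1854 0.2019 0.023 ]
slot 0.68 [356.3 138.1] [0.347  0.4346 0.0327]
slot 0.65 [318.9 196.9] [0.485  0.1217 0.037 ]
cover_lip 0.98 [320.1 195.2] [0.4925 0.1201 0.0514]
cover_lip 0.93 [280.9 148.9] [0.1794 0.2045 0.0059]
cover_lip 0.93 [358.1 134.8] [0.3549 0.4341 0.0524]
nut_center 0.18 [210.3 243.8] [ 0.3993 -0.225   0.016 ]
pry_grip 0.72 [244.5 269.5] [ 0.5478 -0.2039  0.0296]
pry_tip 0.95 [209.  242.2] [ 0.378  -0.221  -0.0007]
pry_tip 0.71 [306.9 301.8] [ 0.7413 -0.1481  0.0502]
bearing_center 0.75 [400.1 244.7] [0.7643 0.1896 0.0022]
carton_center 0.56 [303.2 302.3] [ 0.7361 -0.1557  0.05  ]
tin_center 0.98 [358.7 263.7] [0.7477 0.0279 0.0469]
```

View pics/top0.png

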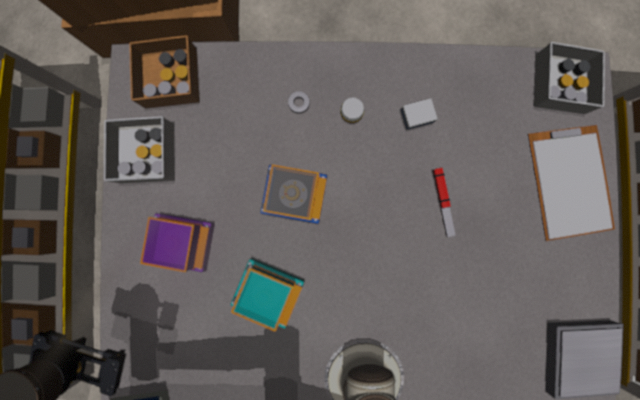

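View pics/scene0.png

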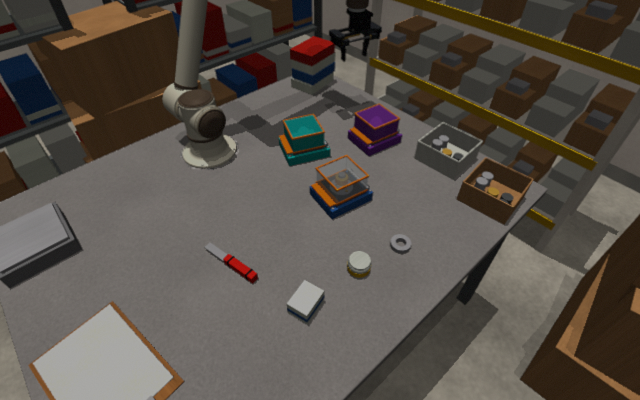

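The candidates for the fixture in the top image are (293,192) blue, (178,243) purple and (268,294) turquoise. Only (293,192) has the blue base and a clear cover with the nut visible inside. In the scene image it is at (340,185). Its orange lip faces right (world -y). There is one red lever, with its handle at (442,188) and tip at (450,236). I'll fit both poses and confirm in one crop.

```bash
cat > fit.py <<'E'
from h import *
np.set_printoptions(precision=4,suppress=True)
F={n:np.load(f"{n}0.npy",allow_pickle=True).item() for n in ("top","scene")}
fx=[];red=[];bl=[]
for n,f in F.items():
    P=cloud(f); hsv=cv2.cvtColor(f["pixels"],cv2.COLOR_BGR2HSV); H,S,V=[hsv[...,i].astype(int) for i in range(3)]
    z=P[...,2]; near=lambda c,r: np.hypot(P[...,0]-c[0],P[...,1]-c[1])<r
    m=near((.507,.19),.125)&(z>.012)&(z<.056); 
    p=P[m][:,:2]; fx.append(p); r=cv2.minAreaRect(p.astype(np.float32)); print(n,"fix",m.sum(),r)
    o=near((.507,.19),.125)&(H>8)&(H<24)&(S>130)&(z>.045)&(z<.06); r=cv2.minAreaRect(P[o][:,:2].astype(np.float32)); print("  orange",o.sum(),r,np.median(z[o]))
    m=near((.5,-.21),.2)&((H<8)|(H>172))&(S>130)&(z>.008)&(z<.06)
    c,s,a=cv2.minAreaRect(P[m][:,:2].astype(np.float32)); print(n,"handle",m.sum(),c,s,a,np.percentile(z[m],90))
    q=P[m&(z>.022)][:,:2]; mu=q.mean(0); d=np.linalg.svd(q-mu,full_matrices=0)[2][0]; d*=-np.sign(d[0]); t=(q-mu)@d
    print("  pca",mu+d*(t.min()+t.max())/2,np.ptp(t),np.degrees(np.arctan2(d[1],d[0])))
    b=near((.41,-.232),.06)&(z>.008)&(z<.022)&(S<60); q2=P[b][:,:2]
    if len(q2): t2=(q2-mu)@d; print("  blade",b.sum(),q2[t2>t2.max()-.006].mean(0),np.median(z[b]),t2.max())
A,B=[cv2.resize(F[n]["pixels"][y:y+100,x:x+130],None,fx=6,fy=6,interpolation=cv2.INTER_CUBIC) for n,x,y in (("top",230,145),("scene",280,140))]
cv2.imwrite("pics/crop.png",cv2.resize(np.hstack([A,B]),(800,308)))
E
python3 fit.py
```

```text
top fix 688 ((0.5064578056335449, 0.19611158967018127), (0.16039279103279114, 0.1351713389158249), 80.48731231689453)
  orange 334 ((0.49427759647369385, 0.1282758265733719), (0.021442364901304245, 0.10994162410497665), 80.6121826171875) 0.05287165563869267
top handle 357 (0.5274317860603333, -0.2068105787038803) (0.10726301372051239, 0.025281962007284164) 10.6859769821167 0.03118559832691452
  pca [ 0.5273 -0.2063] 0.10731693196984911 -168.21744303223767
  blade 231 [ 0.3974 -0.2355] 0.016238908256839046 0.13629285222776108
scene fix 876 ((0.5098301768302917, 0.19571137428283691), (0.16032718122005463, 0.13318347930908203), 80.08465576171875)
  orange 313 ((0.5072494149208069, 0.18699610233306885), (0.14058494567871094, 0.11623583734035492), 80.27381896972656) 0.05301548698812608
scene handle 391 (0.5281728506088257, -0.2071332037448883) (0.10942257195711136, 0.02514844387769699) 11.603716850280762 0.030365293502454205
  pca [ 0.5284 -0.2081] 0.10942410693640811 -168.34320438538018
  blade 167 [ 0.3953 -0.234 ] 0.016079086846156332 0.1403671709192003
```

View pics/crop.png

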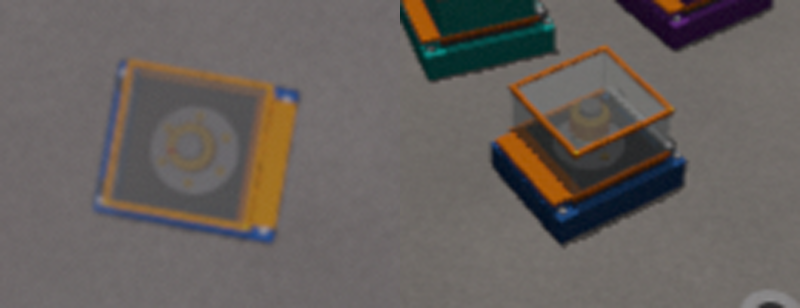

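The crop confirms it: blue base, clear cover, nut inside at about (190,147), and the lip on the right. The fitted size of 160x135 mm matches, as do the handle length and the tip distance. The fixture is at (0.508, 0.196) with yaw -9.7°. The lever is at (0.528, -0.207), pointing to -168.3°.

```bash
cat >> h.py <<'E'
from scipy.spatial.transform import Rotation as R
FX=np.array([.508,.196]); YAW=np.radians(-9.7); GO=.028
def fw(p):  # fixture -> world
    c,s=np.cos(YAW),np.sin(YAW); return np.array([FX[0]+c*p[0]-s*p[1],FX[1]+s*p[0]+c*p[1],p[2]])
def down(yaw,flip=0):  # tool x along yaw (deg), pointing down
    a=np.radians(yaw+180*flip); M=np.array([[np.cos(a),0,-np.sin(a)],[np.sin(a),0,np.cos(a)],[0,-1,0]])
    return R.from_matrix(M).as_euler('xyz',degrees=True)
def st():
    s=sensors.sense(); print(f"t={s['t']:.2f} pos={np.round(s['eef_pos'],4)} rot={np.round(s['ee_rot'],1)} F={np.round(s['wrist_force'],1)} M={np.round(s['torque'],2)} w={s['grip_width']*87:.1f}mm q={np.round(s['qpos'],0)}"); return s
E
python3 - <<'E'
from h import *
st()
g=np.array([.528,-.207])+GO*np.array([np.cos(np.radians(-168.3)),np.sin(np.radians(-168.3))])
for fl in (0,1):
    print(fl,[env.solve_ik([*g,z],down(-168.3,fl)) for z in (.25,.004)])
    print([np.round(env.solve_ik(fw(p),down(80.3,fl)),0) for p in [(0,-.175,.05),(0,-.03,.2)]])
    print("nut",[np.round(env.solve_ik(fw((0,0,.065)),down(a,fl)),0) if env.solve_ik(fw((0,0,.065)),down(a,fl)) is not None else None for a in (0,90,135)])
E
```

```text
t=1.00 pos=[0.1442 0.6081 0.2226] rot=[-90.   -0.  166.7] F=[-0.4  0.3  0.1] M=[-0.04  0.03 -0.  ] w=87.1mm q=[ 91.  22.   0.   0. -68. -15.]
0 [array([-5.93255647e+00,  1.30329826e+01, -8.45186238e+00,  2.54444375e-14,
       -6.85151550e+01,  1.07632556e+02]), array([-5.93255647e+00,  2.91446730e+01, -2.53842607e+01,  2.54444375e-14,
       -3.54710663e+01,  1.07632556e+02])]
[array([ 22.,  20., -32.,   0., -38., -32.]), array([ 36.,  14., -15.,   0., -61., -46.])]
nut [array([  38.,   24.,  -22.,   -0.,  -44., -128.]), array([ 38.,  24., -22.,   0., -44., -38.]), array([ 38.,  24., -22.,   0., -44.,   7.])]
1 [array([-5.93255647e+00,  1.30329826e+01, -8.45186238e+00, -2.54444375e-14,
       -6.85151550e+01, -7.23674435e+01]), array([-5.93255647e+00,  2.91446730e+01, -2.53842607e+01, -2.54444375e-14,
       -3.54710663e+01, -7.23674435e+01])]
[array([ 22.,  20., -32.,   0., -38., 148.]), array([ 36.,  14., -15.,   0., -61., 134.])]
nut [array([ 38.,  24., -22.,   0., -44.,  52.]), array([ 38.,  24., -22.,   0., -44., 142.]), array([  38.,   24.,  -22.,   -0.,  -44., -173.])]
```

```bash
python3 - <<'E'
from h import *
g=np.array([.528,-.207])+GO*np.array([np.cos(np.radians(-168.3)),np.sin(np.radians(-168.3))]); o=down(-168.3)
env.goto([*g,.2],o); env.move_l([*g,.03],feed=.15)
print(env.move_l([*g,.005],feed=.04,force_limit=6)); st()
fingers.grip(0.0); st()
z=sensors.sense()['eef_pos'][2]
env.move_l([*g,z+.1],feed=.1); st()
f=grab_frame("top"); cv2.imwrite("pics/lift.png",cv2.resize(f["pixels"][130:290,380:540],None,fx=3,fy=3))
for q in ("pry_tip","pry_grip"):
    for r in nets.tip_of(f,q)[:2]: print(q,round(r["p"],2),r["xy"],at_depth(f,r["xy"]))
E
```

```text
False
t=6.19 pos=[ 0.5007 -0.2127  0.005 ] rot=[ -90.    -0.  -168.3] F=[-0.2 -0.5  0.7] M=[-0.06 -0.08  0.02] w=87.1mm q=[ -6.  29. -25.   0. -36. 108.]
t=7.23 pos=[ 0.5006 -0.2127  0.005 ] rot=[ -90.     0.  -168.3] F=[ 0.3 -0.1 -0.5] M=[-0.11 -0.01 -0.06] w=23.5mm q=[ -6.  29. -25.   0. -36. 108.]
t=8.38 pos=[ 0.5    -0.2125  0.1043] rot=[-9.000e+01 -1.000e-01 -1.683e+02] F=[ 0.2 -0.5 -1.8] M=[-0.06  0.02  0.01] w=23.8mm q=[ -6.  21. -20.  -0. -49. 108.]
pry_tip 0.72 [462.3, 240.2] [ 0.38275205 -0.27234972  0.0013817 ]
```

```bash
cat >> h.py <<'E'
TL=.107; BZ=.009
def tcp_for_tip(y,z): return fw((0,y-TL,z-BZ))
E
python3 - <<'E'
from h import *
np.set_printoptions(precision=4,suppress=True)
o=down(80.3)
env.goto(tcp_for_tip(-.13,.13),o); env.move_l(tcp_for_tip(-.105,.043),feed=.12); s=st()
e=np.array(s['eef_pos'])
for n in ("top","scene"):
    f=grab_frame(n); P=cloud(f); d=P[...,:2]-FX; c,q=np.cos(YAW),np.sin(YAW)
    X=c*d[...,0]+q*d[...,1]; Y=-q*d[...,0]+c*d[...,1]; Z=P[...,2]
    m=(abs(X)<.02)&(Y>-.17)&(Y<-.09)&(Z>.025)&(Z<.06)
    print(n,m.sum(),"X",np.percentile(X[m],[2,50,98]),"Ymax",np.sort(Y[m])[-4:], "Zfit",np.polyfit(Y[m]+.105,Z[m],1),np.polyfit(Y[m]+.105,X[m],1))
    m=(abs(X)<.05)&(Y>-.09)&(Y<-.05)&(Z>.03)&(Z<.07); print(" lip Ymin",np.sort(Y[m])[:4],np.median(Z[m]))
    u,v=proj(f,fw((0,-.1,.043))).astype(int); cv2.imwrite(f"pics/pre_{n}.png",cv2.resize(f["pixels"][v-50:v+50,u-65:u+65],None,fx=3,fy=3,interpolation=cv2.INTER_CUBIC))
a,b=cv2.imread("pics/pre_top.png"),cv2.imread("pics/pre_scene.png"); cv2.imwrite("pics/pre.png",np.hstack([a,b]))
E
```

```text
t=11.43 pos=[ 0.4728 -0.0129  0.0345] rot=[-90.1  -0.   80.3] F=[ 0.1  0.4 -0.7] M=[ 0.14 -0.11 -0.03] w=24.3mm q=[ 18.  21. -34.   0. -35. -28.]
top 8 X [0.0078 0.0107 0.0122] Ymax [-0.1089 -0.1067 -0.1063 -0.1036] Zfit [0.2084 0.0464] [-0.2593  0.0092]
 lip Ymin [-0.0803 -0.0802 -0.0801 -0.08  ] 0.05285195425173228
scene 47 X [-0.0111  0.0016  0.0125] Ymax [-0.1022 -0.102  -0.1008 -0.1005] Zfit [-0.0267  0.046 ] [-0.07    0.0013]
 lip Ymin [-0.0799 -0.0796 -0.0795 -0.0795] 0.05266004487182491
```

View pics/pre.png

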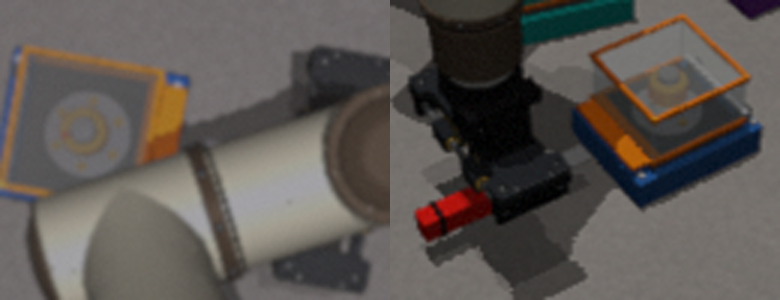

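The lever is level and centred. The blade top measures 46 mm, with a depth bias of about 0.7 mm, so the blade is in the slot's mid-height and the tip is about 23 mm short of the lip. Next I'll insert it and swing.

```bash
cat > pry.py <<'E'
from h import *
print("ins",env.move_l(tcp_for_tip(-.085,.043),feed=.06,force_limit=5)); print("ins2",env.move_l(tcp_for_tip(-.064,.043),feed=.04,force_limit=5)); st()
a=.130; ok=True; f0=np.array(sensors.sense()['wrist_force'])
for i,th in enumerate(np.linspace(.03,1.75,19)):
    p=tcp_for_tip(.066-a*np.cos(th)-.002*np.sin(th),.050+a*np.sin(th)-.002*np.cos(th)-.0015)
    hit=env.move_l(p,feed=.05 if i<3 else .12,force_limit=12)
    F=np.array(sensors.sense()['wrist_force'])-f0
    print(round(th,2),hit,np.round(F,1))
    if hit: break
st(); f=grab_frame("scene"); u,v=proj(f,fw((0,0,.1))).astype(int)
cv2.imwrite("pics/pry1.png",cv2.resize(f["pixels"][v-90:v+60,u-100:u+100],None,fx=3,fy=3,interpolation=cv2.INTER_CUBIC))
E
python3 pry.py
```

```text
ins False
ins2 False
t=12.69 pos=[0.4791 0.0276 0.0339] rot=[-90.    0.   80.3] F=[ 0.1 -0.6 -0.3] M=[ 0.14 -0.07  0.01] w=23.9mm q=[ 23.  22. -33.  -0. -35. -32.]
0.03 False [-1.1  0.  -1.7]
0.13 False [ 0.4  0.6 -2. ]
0.22 False [-0.2 -0.2 -0.4]
0.32 False [ 1.3  0.5 -1.2]
0.41 False [ 0.8  1.6 -1.9]
0.51 False [ 0.   1.1 -1.1]
0.6 False [ 0.1 -0.2 -0.9]
0.7 False [-0.7  0.4 -1.5]
0.79 False [-0.2  0.6 -0.3]
0.89 False [-0.3  1.  -1. ]
0.99 False [-1.1 -0.1 -0.9]
1.08 False [-0.8  1.4 -2.3]
1.18 False [-0.9 -0.4 -0.8]
1.27 False [ 0.1 -0.1 -0.6]
1.37 False [-0.5  1.3 -1.5]
1.46 False [-0.4  0.8 -0.7]
1.56 False [-0.5  0.6 -1.3]
1.65 False [-0.7  0.9 -0.7]
1.75 False [-0.4 -0.  -0.5]
t=17.79 pos=[0.5045 0.1765 0.1676] rot=[-90.    0.   80.3] F=[-0.3 -0.7 -0.7] M=[ 0.08 -0.06 -0.  ] w=23.7mm q=[ 37.  16. -17.  -0. -57. -46.]
```

View pics/pry1.png

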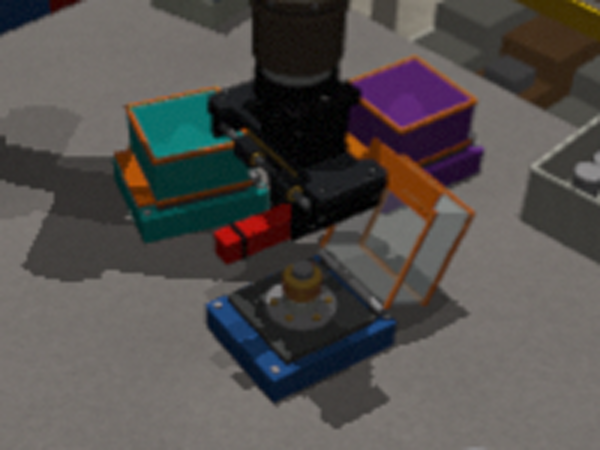

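The picture shows the cover tilted well back at about (420,230), the nut exposed at (302,280), and the lever still held level. Next I'll retreat and set the lever down.

```bash
python3 - <<'E'
from h import *
np.set_printoptions(precision=4,suppress=True)
z=sensors.sense()['eef_pos'][2]
env.move_l(fw((0,-.33,z)),feed=.25)
env.move_l(fw((0,-.33,.025)),feed=.15)
print(env.move_l(fw((0,-.33,.0045)),feed=.02,force_limit=3)); st()
fingers.grip(1.0); st()
env.move_l(fw((0,-.33,.15)),feed=.2)
env.goto(fw((0,-.12,.25)),down(80.3))
f=grab_frame("scene"); np.save("s2.npy",f,allow_pickle=True); P=cloud(f); hsv=cv2.cvtColor(f["pixels"],cv2.COLOR_BGR2HSV)
d=P[...,:2]-FX; c,q=np.cos(YAW),np.sin(YAW); X=c*d[...,0]+q*d[...,1]; Y=-q*d[...,0]+c*d[...,1]; Z=P[...,2]
o=(hsv[...,0]>8)&(hsv[...,0]<24)&(hsv[...,1]>130)&(abs(X)<.07)&(Y>.06)&(Y<.2)&(Z>.06)
print("orange cover pts",o.sum(),"max z",np.nanmax(Z[o]),"angles",np.percentile(np.pi-np.arctan2(Z[o]-.05,Y[o]-.066),[5,50,95]))
m=(np.hypot(X,Y)<.024)&(Z>.082)&(Z<.12); print("nut top pts",m.sum(),np.median(X[m]),np.median(Y[m]),Z[m].min(),np.median(Z[m]),Z[m].max())
u,v=proj(f,fw((0,-.1,.05))).astype(int); cv2.imwrite("pics/nut.png",cv2.resize(f["pixels"][v-90:v+90,u-120:u+120],None,fx=3,fy=3,interpolation=cv2.INTER_CUBIC))
t=grab_frame("top"); np.save("t2.npy",t,allow_pickle=True)
for n,g in (("scene",f),("top",t)):
  for r in nets.tip_of(g,"nut_center")[:2]: print(n,r["p"],r["xy"],at_z(g,r["xy"],.081))
st()
E
```

```text
True
t=21.27 pos=[ 0.4522 -0.1293  0.005 ] rot=[-89.9   0.   80.3] F=[-0.9  0.   5.2] M=[ 0.24  0.   -0.02] w=23.9mm q=[  4.  24. -36.   0. -30. -14.]
t=22.50 pos=[ 0.4513 -0.1293  0.0044] rot=[-89.8   0.   80.3] F=[ 0.2 -0.  -0.4] M=[ 0.13 -0.07  0.05] w=87.0mm q=[  4.  24. -36.  -0. -30. -14.]
orange cover pts 489 max z 0.18671640935609501 angles [1.9666 2.0018 2.587 ]
nut top pts 125 0.004529557964105979 -0.00463547226616548 0.08259999870634172 0.09385583397792319 0.10721920149446618
scene 0.62 [341.1, 178.3] [0.5032 0.1996 0.081 ]
t=24.50 pos=[0.4874 0.0764 0.2492] rot=[-89.9   0.1  80.2] F=[ 0.4 -0.2 -0.2] M=[ 0.12 -0.07  0.06] w=87.0mm q=[ 28.   8. -15.  -0. -67. -38.]
```

View pics/nut.png

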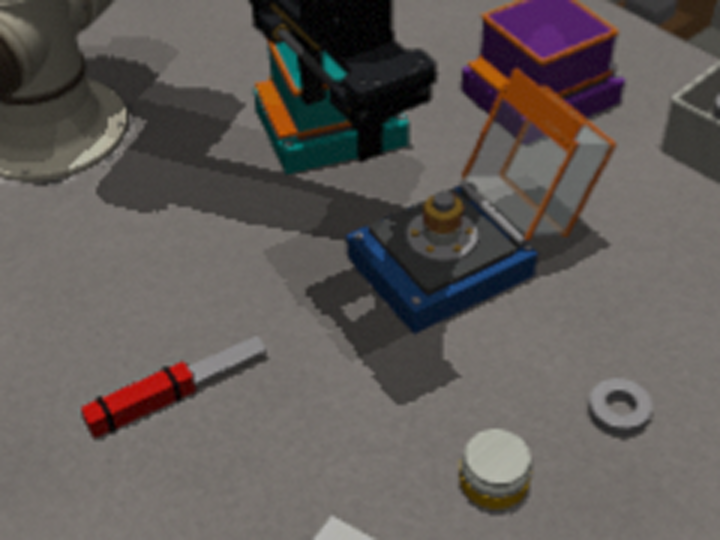

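The cover is fully open at about 2.0 rad and clear of the nut at about (443,212) in the crop. The lever lies flat on the counter at (180,385). Next is the nut.

```bash
cat > nut.py <<'E'
from h import *
import json
Y0=80.3+52; Z0=.067
env.goto(fw((0,0,.17)),down(Y0)); 
print(env.move_l(fw((0,0,.09)),feed=.12,force_limit=6),env.move_l(fw((0,0,Z0)),feed=.05,force_limit=6)); st()
fingers.grip(0.0); s=st(); t0=s['t']
p=np.array(s['eef_pos']); m0=s['torque'][2]
def rot(d,n=3):
    env.goto([p[0],p[1],Z0+.004*d/360],down(Y0+d)); return np.mean([sensors.sense()['torque'][2] for _ in range(n)])-m0
d=0; log=[]
while d>-145:
    d-=6; m=rot(d); log.append((d,round(float(m),2)))
    if abs(m)>.25 or sensors.sense()['t']-t0>16: break
print(log); st(); json.dump(dict(d=d,p=list(p),m0=m0),open("n.json","w"))
E
python3 nut.py
```

```text
False False
t=26.66 pos=[0.508  0.196  0.0667] rot=[-90.    0.  132.3] F=[-0.1  0.   0.7] M=[ 0.04 -0.09  0.02] w=87.3mm q=[ 38.  24. -22.   0. -44.   4.]
t=27.51 pos=[0.5067 0.1948 0.0668] rot=[-89.8  -0.  132.3] F=[-3.9 -4.1  3.3] M=[-0.93  1.14  0.01] w=38.9mm q=[ 38.  24. -22.  -0. -44.   4.]
[(-6, -0.03), (-12, -0.11), (-18, -0.08), (-24, -0.05), (-30, -0.07), (-36, 0.02), (-42, -0.09), (-48, -0.09), (-54, -0.05), (-60, -0.06), (-66, -0.06), (-72, -0.08), (-78, -0.01), (-84, -0.03), (-90, -0.05), (-96, -0.03), (-102, -0.1), (-108, -0.05), (-114, 0.26)]
t=32.26 pos=[0.5042 0.1955 0.0655] rot=[-89.9   0.2  18.6] F=[-12.1   3.3   5.7] M=[1.16 3.49 0.27] w=39.2mm q=[  38.   24.  -23.   -0.  -44. -110.]
```

The torque jumped at -114° (1.99 rad, inside the 0.9 to 2.4 range). The side force was 12 N because the grip was off-centre. The two jaw contacts put the nut axis at (0.5056, 0.1960). I'll regrip there and touch the stop again in fine steps.

```bash
cat > nut2.py <<'E'
from h import *
import json
C=np.array([.5056,.1960]); Z=.0655; Y1=20.
cur=sensors.sense()
fingers.grip(.75); env.move_l([*C,Z],feed=.05,ori=down(Y1)); a=st(); m00=a['torque'][2]
fingers.grip(0.0); s=st(); m0=s['torque'][2]; print("free/grip Mz",m00,m0)
def rot(d,n=4):
    env.goto([*C,Z+.004*d/360],down(Y1+d)); ms=[]
    for _ in range(n): env.hold(.03); ms.append(sensors.sense()['torque'][2])
    return np.mean(ms)-m00
log=[]
d=10; log.append((d,round(float(rot(10)),2)))
d=4
while d>-45:
    m=rot(d); log.append((round(d,1),round(float(m),2),round(sensors.sense()['ee_rot'][2],1)))
    if abs(m)>.3: break
    d-=2
print(log); st(); json.dump(dict(d=d,m00=m00),open("n.json","w"))
E
python3 nut2.py
```

```text
t=33.27 pos=[0.5056 0.196  0.0655] rot=[-90.  -0.  20.] F=[ 0.1 -0.2 -0.7] M=[ 0.06 -0.14  0.05] w=65.9mm q=[  38.   24.  -23.    0.  -44. -108.]
t=33.85 pos=[0.5056 0.1961 0.0655] rot=[-90.  -0.  20.] F=[-0.9  0.5 -0.7] M=[ 0.17 -0.08  0.04] w=38.9mm q=[  38.   24.  -23.   -0.  -44. -108.]
free/grip Mz 0.05252971606847408 0.036414848071354367
[(10, -0.04), (4, -0.11, np.float64(24.1)), (2, -0.1, np.float64(22.0)), (0, -0.06, np.float64(20.0)), (-2, 0.61, np.float64(18.1))]
t=35.81 pos=[0.5055 0.196  0.0655] rot=[-90.    0.   18.1] F=[-1.4  0.8  0.8] M=[0.31 0.36 0.69] w=39.2mm q=[  38.   24.  -23.    0.  -44. -110.]
```

The stop is sharp, at yaw about 18.5°, and repeats after the regrip. It is pure torque (0.6 N m with only 1.6 N of side force), so this is the nut bottoming and not a collision. Next I'll back it off 90°.

```bash
python3 - <<'E'
from h import *
C=np.array([.5056,.1960]); Z=.0655
for d in (20,45,70,90): env.goto([*C,Z+.004*d/360],down(18.7+d)); print(d,round(sensors.sense()['torque'][2],2))
env.hold(.3); st()
f=grab_frame("scene"); u,v=proj(f,fw((0,0,.08))).astype(int)
cv2.imwrite("pics/end.png",cv2.resize(f["pixels"][v-70:v+100,u-120:u+100],None,fx=3.5,fy=3.5,interpolation=cv2.INTER_CUBIC))
E
```

```text
20 0.06
45 0.04
70 0.06
90 0.03
t=37.98 pos=[0.5056 0.1959 0.0665] rot=[-90.    0.  108.6] F=[ 0.  -0.9  0.4] M=[-0.12  0.16 -0.09] w=39.6mm q=[ 38.  24. -23.   0. -44. -20.]
```

View pics/end.png

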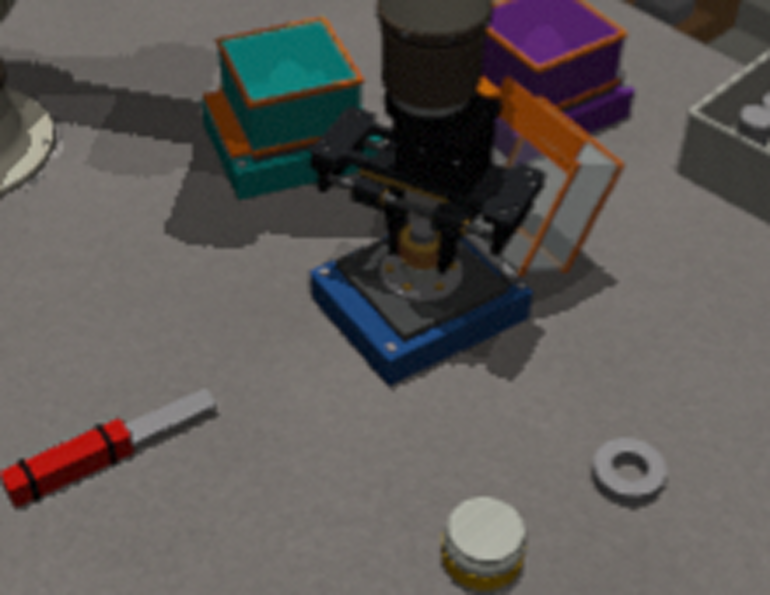

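The nut is held at about (420,240), the cover is still open, and the lever and bystanders are in place. I'm handing the job in.

```bash
python3 -c "
from h import *
env.finish_job(); st()"
```

```text
the job is handed in; nothing more can be done
the job is handed in; nothing more can be done
```

The job is done and handed in at about 38 s of the 72 s allowed; no verdict was reported.

- **Cover:** I slid the lever's blade about 16 mm into the blue fixture's slot and swung the cover up with it. After I backed away, the cover measured about 2.0 rad, fully open. It still looked open in the last picture.
- **Lever:** It was lowered onto the counter, touching with about 5 N, and then released. It lies flat there.
- **Nut:** It bottomed after about 114° clockwise. The first grip was a few millimetres off-centre and gave a 12 N side force. I let go, regripped on the corrected axis and touched the stop again; it came at the same angle, to within about 1°. I then backed it off 90° and kept hold, with the grip reading 39.6 mm on the 40 mm nut.
- **Bystanders:** The bearing and tin look untouched in the last picture. The carton lies outside that crop, so I did not check it at the end, but the arm never went near it.

**Not confirmed:** the gripper hides the nut's red mark, so the quarter turn rests on the gripper's angle and the torque readings, good to about 1–2°. The small torque from turning the nut down was lost in sensor noise. My evidence that it turned is the stop, which showed 0.6 N m with almost no side force.

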